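# Line up the sample jars by height

## Robot

A 6-joint arm with a two-finger parallel gripper is mounted at the origin on the work surface. World frame = base frame: x ahead of the robot, y to its left, z up, the work surface at z = 0. Lengths are in mm, angles in rad, forces in N, time in s.
With the tool pointing down it reaches from about 300 to 775 mm from the base axis. Payload 14.6 kg.
Tool frame: the origin (TCP) lies at the very end of the fingers, on their centre line; the grasp point (between the pads) lies 19 mm behind it; z points along the fingers, y is the line along which they close (so a half turn about z gives the same grasp; the last joint's range is limited). The gripper opens to 94 mm and grips with 3 to 60 N. Pads are 16 mm wide; open, the fingers measure 119 mm over their backs; the gripper's body (75 mm by 177 mm) begins 78 mm behind the grasp point.
Start: joints at [1.224, 0.3, 1.521, -0, 1.321, -0.067], TCP at [151.887, 528.601, 205.446] pointing down, gripper open.
Joint ranges: [-3.03, 3.03], [-0.79, 2.21], [0.23, 2.52], [-1.04, 4.18], [0, 3.07], [-2.55, 2.55]. Speed limits (rad/s): [2.22, 2.22, 2.57, 3.14, 3.14, 3.14].

## Interface

Orientations are given as [roll, pitch, yaw] about the fixed x, y, z axes, in that order (R = Rz(yaw) Ry(pitch) Rx(roll)).
In Python, from cell import manip, camera, get_calibration gives the robot as it stands. The module is installed in compiled form; this text tells all that it offers.
- The arm moves only by the tool jog_arm, never from a script. Its argument "plan" is one flat list of numbers, 6 for each row, row after row: the shift along the world's x, y, z in m, then the turn, a rotation vector about the world's x, y, z in degrees. A call has 1 to 20 rows; each row is the pose to reach, as a shift and turn from the pose commanded when the call began; what a row does not reach only later rows make up. A row lasts 1/10 s, in which the tool goes at most 50 mm and 8.59 degrees, less where a joint would pass 70% of its speed; a pose out of reach is approached as far as the arm can. A call with a gripper value outside its range is refused whole. "claw" is the finger opening in m, from 0 to 0.094, set as the call begins (left out, the last holds). The fingers move at their own pace and stop on an object; "force" is the grip in N (left out, the last holds). Time passes only in rows, so rows that repeat a pose let the fingers close. It gives the time, the measured TCP pose, the force, the opening and the grip force at its end, in the units of the state.
- manip.read_state(): the state, without advancing time (a new reading comes with each control period).
- camera(name): name is "scene" or "top" or "wrist"; returns (picture, depth): 384x512x3 uint8, red, green, blue; 384x512 float32, mm along the optical axis (not along the pixel's ray), 0 where there is no reading.
- get_calibration(name): a dict with "fx", "fy", "cx", "cy" (pixels), "k1" (the pictures are not rectified: a ray, as slopes to the right and down, at radius r is drawn at 1 + k1 r^2 times it, then the intrinsics apply), "origin" and "attitude" of the camera in the world. Camera axes: x right, y down, z forward; pixel columns grow to the right and rows downward; lengths in mm; the calibration is good to about 2 mm. A picture is of the moment at which its call begins: read the wrist's pose just before it. get_calibration takes no time and is no camera call; for the wrist camera it gives the pose at the moment of the call.
- manip.sign_off(): hands the job in; it is judged then, once.
The state is a dict: "clock": time; "joints": joint angles; "qd": joint speeds; "effort": joint torques, N m; "eef_pos": TCP position; "eef_rot": TCP orientation; "wrist_force": force on the tool from outside, world axes, zero at the start; "moment": the same for the moment, N m; "finger_gap": finger opening in mm; "finger_force": force on a finger pad.
Only numpy, scipy, OpenCV 4.12 (cv2) and the standard library are available. Lean on these libraries where they do the work, as an engineer would, in place of code of your own. Each camera call takes 0.05 s, during which the arm holds its last target. There are 200 camera calls.

## Task

Stand the four lidded glass jars that stand loose on the table between the robot and the white board (not those in the carton at the side) on that board's row of four round cork mats, one on the middle of each mat, in order of height: the shortest on the mat next to the upright wooden block, the tallest at the far end of the row. Keep the jars upright, set them down gently and let go of them.

Things in the scene. Friction and masses are not known exactly. Their poses are not given: they have to be found in the camera images.
- jar_squat_center (a point): Upright glass jar with pale contents, paper label and gold screw lid, the shortest: squat and wide. 42 mm tall overall, round, 62 mm diameter at the lid, glass 60 mm; the lid is the top 16 mm. Loose, standing on the table at the start; rigid. The point is on the jar's axis half-way up, 21 mm above its underside; z is up along the axis. Grip it across the lid, about 12 mm below its top, from above.
- jar_low_center (a point): Upright glass jar with pale contents, paper label and gold screw lid, second shortest: the slimmest jar. 68 mm tall overall, round, 54 mm diameter at the lid, glass 52 mm; the lid is the top 16 mm. Loose, standing on the table at the start; rigid. The point is on the jar's axis half-way up, 34 mm above its underside; z is up along the axis. Grip it across the lid, about 12 mm below its top, from above.
- jar_medium_center (a point): Upright glass jar with pale contents, paper label and gold screw lid, second tallest. 94 mm tall overall, round, 58 mm diameter at the lid, glass 56 mm; the lid is the top 16 mm. Loose, standing on the table at the start; rigid. The point is on the jar's axis half-way up, 47 mm above its underside; z is up along the axis. Grip it across the lid, about 12 mm below its top, from above.
- jar_tall_center (a point): Upright glass jar with pale contents, paper label and gold screw lid, the tallest and widest. 120 mm tall overall, round, 64 mm diameter at the lid, glass 62 mm; the lid is the top 16 mm. Loose, standing on the table at the start; rigid. The point is on the jar's axis half-way up, 60 mm above its underside; z is up along the axis. Grip it across the lid, about 12 mm below its top, from above.
- mat_p: One of four identical round cork mats, 72 mm diameter, 3 mm thick, fixed on a white board (100 x 430 mm, 4 mm thick). The four lie in one straight row, 84 mm between neighbouring centres; their names follow no order, so go by position. Origin: centre of the underside, 4 mm above the table, so the jar stands 7 mm above the table (3 mm above this origin).
- mat_q: One of four identical round cork mats, 72 mm diameter, 3 mm thick, fixed on a white board (100 x 430 mm, 4 mm thick). The four lie in one straight row, 84 mm between neighbouring centres; their names follow no order, so go by position. Origin: centre of the underside, 4 mm above the table, so the jar stands 7 mm above the table (3 mm above this origin).
- mat_r: One of four identical round cork mats, 72 mm diameter, 3 mm thick, fixed on a white board (100 x 430 mm, 4 mm thick). The four lie in one straight row, 84 mm between neighbouring centres; their names follow no order, so go by position. Origin: centre of the underside, 4 mm above the table, so the jar stands 7 mm above the table (3 mm above this origin).
- mat_s: One of four identical round cork mats, 72 mm diameter, 3 mm thick, fixed on a white board (100 x 430 mm, 4 mm thick). The four lie in one straight row, 84 mm between neighbouring centres; their names follow no order, so go by position. Origin: centre of the underside, 4 mm above the table, so the jar stands 7 mm above the table (3 mm above this origin).
- end_block: Dark wooden block 75 x 22 x 50 mm standing upright and fixed on the white board at one end of the row of mats (either end), on the row's centre line, 72 mm from the centre of the nearest mat. It marks the end where the row starts. Origin: centre of its underside, 4 mm above the table; its y axis lies along the row (either way), x across it. At the other end of the row there is only a flat black rubber strip, 5 mm high.
There are look-alikes about, which are no part of the job. Leave any purple look-alike of the mat_r alone.

How it is judged:
By the outcome, as a careful person would: the job done as asked, in the order asked, and still so for the second after the job is handed in, with the robot touching nothing.
It also fails if it takes over 96 s, if anything falls off the work surface, if the arm or the gripper's body presses on something with over 40 N, if the wrist force passes 120 N, or if a joint passes its speed limit or range.

## Working session

There is one attempt and no reset: what is moved stays moved. The work goes in short steps, Python scripts to look and compute and a tool call to move; the robot and the scene stay as the last step left them, time stands still between calls to the robot, and variables do not carry over. Pictures are saved under pics/ and viewed, at most 14 in all, crops included, and the job is handed in when it is done.

Besides the shell and the picture viewer there is one more tool, called after ">>>" by a JSON object that holds its "api" and its "payload", one argument or row to a line. jog_arm: Moves the arm, as the interface text tells. Its arguments: {"type":"object","properties":{"plan":{"type":"array"},"claw":{"type":"number"},"force":{"type":"number"}},"required":["plan"]}

```bash
mkdir -p pics
cat > h.py <<'E'
import numpy as np, cv2
from cell import manip, camera, get_calibration
def cloud(d,c):
    v,u=np.mgrid[:d.shape[0],:d.shape[1]]
    K=np.array([[c['fx'],0,c['cx']],[0,c['fy'],c['cy']],[0,0,1]],float)
    p=np.stack([u,v],-1).reshape(-1,1,2).astype(float)
    n=cv2.undistortPoints(p,K,np.array([c['k1'],0,0,0],float)).reshape(*d.shape,2)
    P=np.dstack([n*d[...,None],d])
    A=np.array(c['attitude'],float)
    if A.size==3:
        from scipy.spatial.transform import Rotation as R
        A=R.from_euler('xyz',A).as_matrix()
    return P@A.T+np.array(c['origin'])
def shot(name):
    c=get_calibration(name); im,d=camera(name)
    return im,d,cloud(d,c),c
E
python3 - <<'E'
from h import *
for n in('scene','top'):
    im,d,P,c=shot(n); cv2.imwrite(f'pics/{n}0.png',im[...,::-1]); np.savez(f'{n}0.npz',im=im,d=d,P=P); print(c)
print(manip.read_state())
E
```

```text
{'fx': 451.76507156837937, 'fy': 451.76507156837937, 'cx': 254.3263572629339, 'cy': 189.02926449021237, 'k1': -0.1119109904320957, 'origin': array([1162.66307006,  -65.71746404,  810.86937667]), 'attitude': array([-2.46291744,  0.00553885,  1.44889941])}
{'fx': 393.13123419413057, 'fy': 393.13123419413057, 'cx': 262.64551632814624, 'cy': 197.5297313989679, 'k1': 0.022889012813451827, 'origin': array([484.23722169, -11.82853511, 919.44510059]), 'attitude': array([-3.04483128,  0.01796551, -1.5750012 ])}
{'clock': 0.1, 'joints': array([ 1.22440743e+00,  3.00429696e-01,  1.52150282e+00, -4.47262273e-09,
        1.32071633e+00, -6.65773931e-02]), 'qd': array([-0.00108368, -0.00066802, -0.00091274, -0.0004679 ,  0.00154369,
       -0.00050483]), 'effort': array([ 2.11102400e-03, -5.32650197e+01, -3.53278148e+01,  7.08786445e-02,
        2.35961471e-02, -6.66347387e-05]), 'eef_pos': array([151.80721609, 528.39116642, 204.94214979]), 'eef_rot': array([-3.14053879e+00, -7.02626858e-05,  2.86178112e+00]), 'wrist_force': array([ 0.76695496, -0.55350971,  0.34468618]), 'moment': array([-0.0008468 , -0.01973855, -0.02185175]), 'finger_force': 0.0, 'finger_gap': 94.03578192776679}
```

View pics/scene0.png

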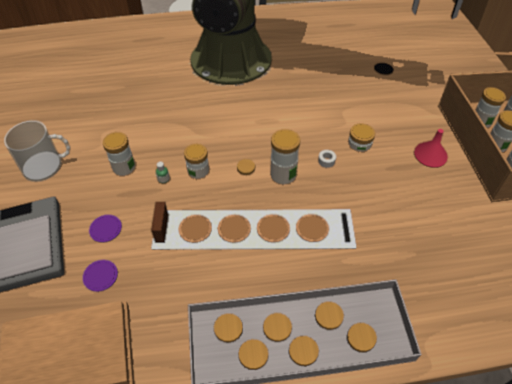

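View pics/top0.png

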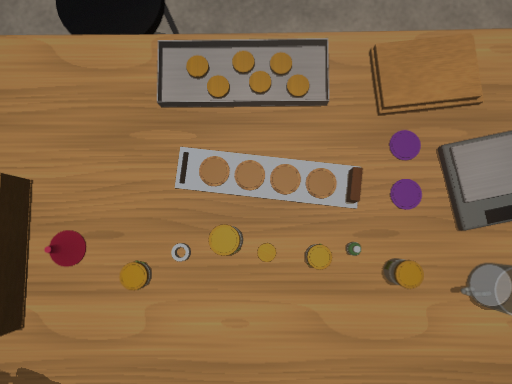

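The scene view shows the loose jars at medium (119,153), low (197,162), tall (285,157) and squat (362,137). The mats are at (195..312,228), and the block is at (159,222), on the end with the purple discs (104,228; 100,275), which are look-alikes. A loose flat lid at (246,167) and the jars in the carton (490,105) are also not part of the job.

In the top view (left is +y), the jars are at tall (224,240), squat (134,276), low (319,257) and medium (408,274). The mats are at (214,171), (250,176), (286,180) and (321,184), with the block at (355,185).

Run:
```python
from h import *
import scipy.ndimage as nd
z=np.load('top0.npz');im,P=z['im'],z['P']
print('table',np.median(P[300:330,200:350,2]))
hsv=cv2.cvtColor(im,cv2.COLOR_RGB2HSV)
for n,h,dia,(u,v) in[('squat',42,62,(134,276)),('low',68,54,(319,257)),('med',94,58,(408,274)),('tall',120,64,(224,240))]:
    m=np.abs(P[...,2]-h)<6; w=np.zeros_like(m); w[v-30:v+30,u-30:u+30]=1; m&=w
    l,k=nd.label(m); s=nd.sum(m,l,range(1,k+1)); m=l==1+np.argmax(s)
    q=P[m]; (cx,cy),r=cv2.minEnclosingCircle(q[:,:2].astype(np.float32))
    print(n,m.sum(),'area dia',2*np.sqrt(m.sum()*( (920-h)/393)**2/np.pi).round(1),'mean',q.mean(0).round(1),'circ',round(cx,1),round(cy,1),round(2*r,1),dia)
for (u,v) in[(214,171),(250,176),(286,180),(321,184)]:
    w=np.zeros(im.shape[:2],bool); w[v-19:v+20,u-19:u+20]=1
    m=w&(hsv[...,1]>70)&(P[...,2]<20)
    l,k=nd.label(m); m=l==l[v,u]; m=nd.binary_fill_holes(m)
    q=P[m]; (cx,cy),r=cv2.minEnclosingCircle(q[:,:2].astype(np.float32)); print('mat',m.sum(),q.mean(0).round(1),round(cx,1),round(cy,1),round(2*r,1))
b=(P[...,2]>40)&(P[...,2]<62); w=np.zeros_like(b); w[155:215,335:375]=1; b&=w
print('block',b.sum(),P[b].mean(0).round(1))
s=np.load('scene0.npz');
a=cv2.resize(s['im'][110:250,90:400],None,fx=2.4,fy=2.4)
cv2.imwrite('pics/crop.png',a[...,::-1])
# scene-cam mats
im,P=s['im'],s['P']
for (u,v) in[(312,228),(273,228),(234,228),(195,228)]: print(P[v,u].round(1))
for n,(u,v) in dict(squat=(362,131),low=(196,153),med=(117,140),tall=(285,138)).items(): print(n,P[v,u].round(1))
```

```text
table 0.5797576929617207
squat 626 area dia 63.0 mean [398.5 289.3  42.4] circ 398.5 289.7 61.3 62
low 499 area dia 54.6 mean [ 439.5 -116.7   68.6] circ 439.5 -117.0 53.7 54
med 642 area dia 60.0 mean [ 405.9 -296.8   94.5] circ 406.1 -297.4 58.3 58
tall 776 area dia 64.0 mean [476.9  81.3 120.5] circ 477.3 81.9 63.9 64
mat 727 [635.4 117.6  14.8] 571.4 67.9 236.3
mat 722 [626.3  34.9  11.2] 572.2 18.0 185.7
mat 737 [616.  -48.   11.1] 568.1 -33.8 173.5
mat 746 [ 606.7 -131.4    7.3] 607.3 -131.5 72.7
block 370 [ 597.7 -201.    53.3]
[640.1 118.3   6.3]
[631.9  34.9   9.9]
[620.4 -47.5   8.3]
[1162.7  -65.7  810.9]
squat [398.1 290.3  41.9]
low [ 448.5 -115.2   69.9]
med [ 410.3 -290.2   97. ]
tall [476.1  81.5 119.5]
```

View pics/crop.png

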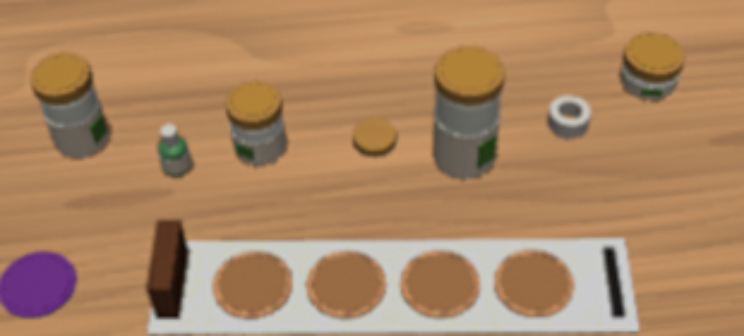

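The crop confirms the layout: the block and start end are at −y, and the four jars are told apart by height and lid size. Some mat means are off because of depth dropouts, so I'll refit the mats by intersecting pixel rays with the z=7 plane.

```bash
cat >> h.py <<'E'
def onplane(d,c,z):
    P1=cloud(np.ones_like(d),c); o=np.array(c['origin']); r=P1-o
    return o+r*((z-o[2])/r[...,2])[...,None]
E
python3 - <<'E'
from h import *
import scipy.ndimage as nd
z=np.load('top0.npz');im=z['im'];c=get_calibration('top'); Q=onplane(z['d'],c,7)
s=cv2.cvtColor(im,cv2.COLOR_RGB2HSV)[...,1]
C=[]
for (u,v) in[(321,184),(286,180),(250,176),(214,171)]:
    w=np.zeros(im.shape[:2],bool); w[v-19:v+20,u-19:u+20]=1
    l,k=nd.label(w&(s>70)); m=nd.binary_fill_holes(l==l[v,u]); q=Q[m]
    (cx,cy),r=cv2.minEnclosingCircle(q[:,:2].astype(np.float32)); C.append(q.mean(0)[:2]); print(q.mean(0).round(1),round(cx,1),round(cy,1),round(2*r,1))
C=np.array(C); d=C[3]-C[0]; d/=np.linalg.norm(d); print('dir',d,np.linalg.norm(np.diff(C,axis=0),axis=1))
print((C.mean(0)+np.outer(np.array([-1.5,-.5,.5,1.5])*84,d)).round(1),'yaw',np.degrees(np.arctan2(d[1],d[0])))
E
```

```text
[ 606.8 -131.5    7. ] 606.8 -131.3 72.4
[616.7 -48.2   7. ] 616.8 -47.9 72.1
[626.9  35.1   7. ] 626.7 35.0 72.0
[636.8 118.6   7. ] 636.6 118.8 72.3
dir [0.11937605 0.99284911] [83.90668896 83.84799305 84.17679848]
[[ 606.8 -131.6]
 [ 616.8  -48.2]
 [ 626.8   35.2]
 [ 636.8  118.6]] yaw 83.14390585481745
```

>>> {"api": "jog_arm", "payload": {
  "plan": [0.12, -0.12, -0.02, 0, 0, -40, 0.2466, -0.239, -0.085, 0, 0, -81, 0.2466, -0.239, -0.085, 0, 0, -81, 0.2466, -0.239, -0.085, 0, 0, -81, 0.2466, -0.239, -0.085, 0, 0, -81, 0.2466, -0.239, -0.085, 0, 0, -81, 0.2466, -0.239, -0.085, 0, 0, -81, 0.2466, -0.239, -0.085, 0, 0, -81, 0.2466, -0.239, -0.085, 0, 0, -81, 0.2466, -0.239, -0.085, 0, 0, -81, 0.2466, -0.239, -0.085, 0, 0, -81, 0.2466, -0.239, -0.085, 0, 0, -81, 0.2466, -0.239, -0.085, 0, 0, -81, 0.2466, -0.239, -0.085, 0, 0, -81],
  "claw": 0.094
}}

```text
clock: 1.5
eef_pos: [398.4, 289.7, 120.5]
eef_rot: [3.142, -0.0, 1.449]
wrist_force: [-0.4, 0.3, -0.4]
finger_gap: 93.9
finger_force: 0.0
```

Run:
```python
from h import *
s=manip.read_state(); print(s['eef_pos'],np.degrees(s['eef_rot']))
im,d,P,c=shot('wrist'); cv2.imwrite('pics/w1.png',im[...,::-1])
m=(np.abs(P[...,2]-42)<5)&(np.hypot(P[...,0]-398,P[...,1]-290)<45); q=P[m]
print(m.sum(),q.mean(0),cv2.minEnclosingCircle(q[:,:2].astype(np.float32)))
```

```text
[398.43789139 289.6813862  120.45027383] [ 1.79999138e+02 -1.19200785e-03  8.30401037e+01]
3650 [397.46543092 292.77642952  41.40493691] ((397.2051696777344, 291.2466735839844), 31.012826919555664)
```

View pics/w1.png

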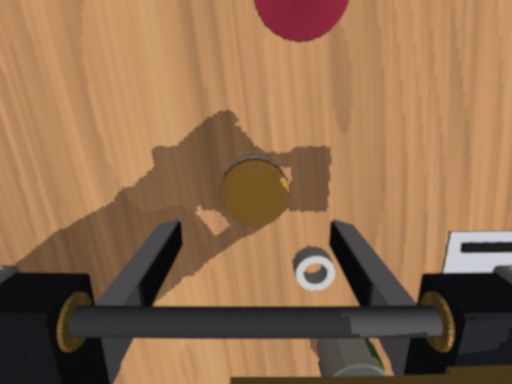

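The wrist view shows the squat jar's lid at (256,190), with the fingers on either side and nothing in the way. It agrees with the top camera to about 1.5 mm. Descending and gripping.

>>> {"api": "jog_arm", "payload": {
  "plan": [0, 0, -0.03, 0, 0, 0, 0, 0, -0.06, 0, 0, 0, 0, 0, -0.085, 0, 0, 0, 0, 0, -0.1, 0, 0, 0, 0, 0, -0.109, 0, 0, 0, 0, 0, -0.109, 0, 0, 0]
}}

```text
clock: 2.15
eef_pos: [398.1, 289.4, 10.7]
eef_rot: [-3.14, 0.001, 1.448]
wrist_force: [-0.1, -0.3, -0.2]
finger_gap: 94.4
finger_force: 0.0
```

>>> {"api": "jog_arm", "payload": {
  "plan": [0, 0, 0, 0, 0, 0, 0, 0, 0, 0, 0, 0, 0, 0, 0, 0, 0, 0, 0, 0, 0, 0, 0, 0, 0, 0, 0, 0, 0, 0, 0, 0, 0, 0, 0, 0],
  "claw": 0.05,
  "force": 20
}}

```text
clock: 2.75
eef_pos: [398.6, 289.7, 11.8]
eef_rot: [3.141, -0.0, 1.448]
wrist_force: [-1.4, -0.4, 5.2]
finger_gap: 61.9
finger_force: 20.0
```

>>> {"api": "jog_arm", "payload": {
  "plan": [0, 0, 0.02, 0, 0, 0, 0, 0, 0.06, 0, 0, 0, 0, 0, 0.11, 0, 0, 0, 0.01, -0.02, 0.15, 0, 0, 0, 0.025, -0.05, 0.16, 0, 0, 0, 0.042, -0.085, 0.16, 0, 0, 0, 0.062, -0.125, 0.16, 0, 0, 0, 0.082, -0.165, 0.16, 0, 0, 0, 0.102, -0.205, 0.16, 0, 0, 0, 0.122, -0.245, 0.16, 0, 0, 0, 0.142, -0.285, 0.16, 0, 0, 0, 0.161, -0.325, 0.16, 0, 0, 0, 0.179, -0.362, 0.16, 0, 0, 0, 0.193, -0.39, 0.16, 0, 0, 0, 0.203, -0.41, 0.15, 0, 0, 0, 0.2085, -0.421, 0.13, 0, 0, 0, 0.2085, -0.421, 0.1, 0, 0, 0, 0.2085, -0.421, 0.07, 0, 0, 0, 0.2085, -0.421, 0.05, 0, 0, 0, 0.2085, -0.421, 0.05, 0, 0, 0]
}}

```text
clock: 4.75
eef_pos: [605.3, -131.0, 58.2]
eef_rot: [-3.136, -0.001, 1.448]
wrist_force: [1.6, 0.4, -1.9]
finger_gap: 61.5
finger_force: 20.0
```

>>> {"api": "jog_arm", "payload": {
  "plan": [0, 0, -0.015, 0, 0, 0, 0, 0, -0.026, 0, 0, 0, 0, 0, -0.034, 0, 0, 0, 0, 0, -0.038, 0, 0, 0, 0, 0, -0.04, 0, 0, 0, 0, 0, -0.042, 0, 0, 0, 0, 0, -0.042, 0, 0, 0, 0, 0, -0.042, 0, 0, 0]
}}

```text
clock: 5.55
eef_pos: [607.1, -131.4, 19.8]
eef_rot: [3.141, 0.0, 1.448]
wrist_force: [-0.1, 0.8, -1.9]
finger_gap: 61.3
finger_force: 20.0
```

>>> {"api": "jog_arm", "payload": {
  "plan": [0, 0, -0.0005, 0, 0, 0, 0, 0, -0.001, 0, 0, 0, 0, 0, -0.001, 0, 0, 0, 0, 0, -0.001, 0, 0, 0]
}}

```text
clock: 5.95
eef_pos: [607.1, -131.5, 18.8]
eef_rot: [3.141, 0.0, 1.448]
wrist_force: [-1.7, 0.8, 3.8]
finger_gap: 61.4
finger_force: 20.0
```

>>> {"api": "jog_arm", "payload": {
  "plan": [0, 0, 0, 0, 0, 0, 0, 0, 0, 0, 0, 0, 0, 0, 0, 0, 0, 0, 0, 0, 0, 0, 0, 0, 0, 0, 0, 0, 0, 0],
  "claw": 0.094
}}

```text
clock: 6.45
eef_pos: [607.0, -131.4, 18.4]
eef_rot: [-3.142, -0.0, 1.448]
wrist_force: [-0.5, 0.8, -0.1]
finger_gap: 93.3
finger_force: 0.0
```

>>> {"api": "jog_arm", "payload": {
  "plan": [0, 0, 0.02, 0, 0, 0, 0, 0, 0.06, 0, 0, 0, 0, 0, 0.1, 0, 0, 0, -0.04, 0.003, 0.122, 0, 0, 0, -0.08, 0.006, 0.122, 0, 0, 0, -0.12, 0.01, 0.122, 0, 0, 0, -0.15, 0.0145, 0.122, 0, 0, 0, -0.1675, 0.0145, 0.12, 0, 0, 0, -0.1675, 0.0145, 0.1, 0, 0, 0, -0.1675, 0.0145, 0.1, 0, 0, 0, -0.1675, 0.0145, 0.1, 0, 0, 0]
}}

```text
clock: 7.55
eef_pos: [439.7, -116.9, 118.7]
eef_rot: [-3.141, -0.0, 1.448]
wrist_force: [1.3, -0.1, -0.2]
finger_gap: 94.1
finger_force: 0.0
```

Run:
```python
from h import *
import scipy.ndimage as nd
s=manip.read_state(); print(s['eef_pos'])
for n in('wrist','top','scene'):
    im,d,P,c=shot(n)
    for nm,x,y,h in(('low',439.5,-117,68),('squat',607,-131.5,49)):
        m=(np.abs(P[...,2]-h)<5)&(np.hypot(P[...,0]-x,P[...,1]-y)<42); q=P[m]
        if m.sum()>50: 
            (a,b),r=cv2.minEnclosingCircle(q[:,:2].astype(np.float32)); print(n,nm,m.sum(),q.mean(0).round(1),round(a,1),round(b,1),round(2*r,1))
```

```text
[ 439.65735123 -116.91733897  118.74752707]
wrist low 3347 [ 439.  -116.1   67.4] 438.9 -117.3 53.8
wrist squat 3831 [ 604.7 -128.7   48.3] 605.9 -130.5 62.4
top squat 588 [ 606.8 -129.1   49.4] 607.0 -129.7 61.6
scene low 256 [ 446.6 -114.5   66.9] 442.0 -117.5 54.7
scene squat 584 [ 609.6 -129.5   49. ] 608.6 -130.2 63.1
```

>>> {"api": "jog_arm", "payload": {
  "plan": [0, 0, -0.025, 0, 0, 0, 0, 0, -0.05, 0, 0, 0, 0, 0, -0.07, 0, 0, 0, 0, 0, -0.0815, 0, 0, 0, 0, 0, -0.0815, 0, 0, 0]
}}

```text
clock: 8.2
eef_pos: [439.1, -116.7, 36.2]
eef_rot: [-3.14, -0.0, 1.448]
wrist_force: [-0.2, 0.7, -0.1]
finger_gap: 94.2
finger_force: 0.0
```

>>> {"api": "jog_arm", "payload": {
  "plan": [0, 0, 0, 0, 0, 0, 0, 0, 0, 0, 0, 0, 0, 0, 0, 0, 0, 0, 0, 0, 0, 0, 0, 0, 0, 0, 0, 0, 0, 0, 0, 0, 0, 0, 0, 0],
  "claw": 0.045,
  "force": 20
}}

```text
clock: 8.8
eef_pos: [439.6, -116.9, 37.1]
eef_rot: [3.141, 0.0, 1.448]
wrist_force: [-1.0, -0.1, 1.9]
finger_gap: 53.5
finger_force: 20.0
```

>>> {"api": "jog_arm", "payload": {
  "plan": [0, 0, 0.02, 0, 0, 0, 0, 0, 0.05, 0, 0, 0, 0.01, 0.004, 0.08, 0, 0, 0, 0.03, 0.012, 0.09, 0, 0, 0, 0.06, 0.023, 0.09, 0, 0, 0, 0.09, 0.035, 0.09, 0, 0, 0, 0.12, 0.047, 0.09, 0, 0, 0, 0.145, 0.057, 0.09, 0, 0, 0, 0.165, 0.064, 0.085, 0, 0, 0, 0.174, 0.067, 0.07, 0, 0, 0, 0.1773, 0.0688, 0.05, 0, 0, 0, 0.1773, 0.0688, 0.03, 0, 0, 0, 0.1773, 0.0688, 0.018, 0, 0, 0, 0.1773, 0.0688, 0.012, 0, 0, 0, 0.1773, 0.0688, 0.009, 0, 0, 0, 0.1773, 0.0688, 0.008, 0, 0, 0, 0.1773, 0.0688, 0.007, 0, 0, 0, 0.1773, 0.0688, 0.007, 0, 0, 0, 0.1773, 0.0688, 0.007, 0, 0, 0]
}}

```text
clock: 10.7
eef_pos: [617.0, -48.1, 44.4]
eef_rot: [3.141, 0.0, 1.448]
wrist_force: [0.1, -0.7, -1.5]
finger_gap: 53.5
finger_force: 20.0
```

>>> {"api": "jog_arm", "payload": {
  "plan": [0, 0, -0.0004, 0, 0, 0, 0, 0, -0.0008, 0, 0, 0, 0, 0, -0.0008, 0, 0, 0, 0, 0, -0.0008, 0, 0, 0]
}}

```text
clock: 11.1
eef_pos: [617.0, -48.1, 44.2]
eef_rot: [3.141, 0.0, 1.448]
wrist_force: [-3.6, 0.6, 7.4]
finger_gap: 53.5
finger_force: 20.0
```

>>> {"api": "jog_arm", "payload": {
  "plan": [0, 0, 0, 0, 0, 0, 0, 0, 0, 0, 0, 0, 0, 0, 0, 0, 0, 0, 0, 0, 0, 0, 0, 0, 0, 0, 0, 0, 0, 0],
  "claw": 0.094
}}

```text
clock: 11.6
eef_pos: [616.8, -48.1, 43.1]
eef_rot: [-3.142, 0.0, 1.448]
wrist_force: [-0.1, 0.1, -0.1]
finger_gap: 90.6
finger_force: 0.0
```

>>> {"api": "jog_arm", "payload": {
  "plan": [0, 0, 0.02, 0, 0, 0, 0, 0, 0.06, 0, 0, 0, 0, 0, 0.1, 0, 0, 0, -0.025, -0.03, 0.105, 0, 0, 0, -0.05, -0.06, 0.105, 0, 0, 0, -0.08, -0.095, 0.105, 0, 0, 0, -0.11, -0.13, 0.105, 0, 0, 0, -0.14, -0.165, 0.105, 0, 0, 0, -0.17, -0.2, 0.105, 0, 0, 0, -0.195, -0.23, 0.105, 0, 0, 0, -0.2108, -0.2491, 0.105, 0, 0, 0, -0.2108, -0.2491, 0.105, 0, 0, 0, -0.2108, -0.2491, 0.105, 0, 0, 0]
}}

```text
clock: 12.9
eef_pos: [406.1, -297.2, 148.2]
eef_rot: [3.141, -0.0, 1.447]
wrist_force: [0.4, 0.3, -0.3]
finger_gap: 94.2
finger_force: 0.0
```

Run:
```python
from h import *
s=manip.read_state(); print(s['eef_pos'])
for n in('wrist','top','scene'):
    im,d,P,c=shot(n)
    for nm,x,y,h in(('low',617,-48,75),('squat',607,-131.5,49),('med',406,-297,94),('tall',477,82,120)):
        m=(np.abs(P[...,2]-h)<5)&(np.hypot(P[...,0]-x,P[...,1]-y)<42); q=P[m]
        if m.sum()>50: 
            (a,b),r=cv2.minEnclosingCircle(q[:,:2].astype(np.float32)); print(n,nm,m.sum(),q.mean(0).round(1),round(a,1),round(b,1),round(2*r,1))
```

```text
[ 406.05026821 -297.22942021  148.24000717]
wrist squat 131 [ 602.  -159.1   47. ] 603.8 -157.3 30.8
wrist med 3765 [ 404.5 -295.9   93.4] 404.3 -297.4 58.1
top low 471 [616.1 -48.4  75.4] 616.5 -48.6 53.6
top squat 593 [ 606.7 -129.1   49.5] 606.9 -129.4 61.5
top med 639 [ 406.1 -296.8   94.7] 405.4 -297.7 57.9
top tall 774 [476.9  81.4 120.5] 476.9 82.0 64.2
scene low 460 [620.3 -48.4  73.9] 618.8 -48.2 54.8
scene squat 593 [ 609.9 -129.3   49. ] 608.2 -130.5 64.2
scene med 362 [ 409.3 -295.6   93.7] 406.1 -297.2 61.5
scene tall 502 [480.8  81.6 118.9] 478.6 81.2 66.8
```

>>> {"api": "jog_arm", "payload": {
  "plan": [0, 0, -0.025, 0, 0, 0, 0, 0, -0.05, 0, 0, 0, 0, 0, -0.072, 0, 0, 0, 0, 0, -0.085, 0, 0, 0, 0, 0, -0.085, 0, 0, 0]
}}

```text
clock: 13.55
eef_pos: [405.8, -296.3, 61.8]
eef_rot: [-3.139, -0.001, 1.449]
wrist_force: [-0.3, 0.0, 0.6]
finger_gap: 94.0
finger_force: 0.0
```

>>> {"api": "jog_arm", "payload": {
  "plan": [0, 0, 0, 0, 0, 0, 0, 0, 0, 0, 0, 0, 0, 0, 0, 0, 0, 0, 0, 0, 0, 0, 0, 0, 0, 0, 0, 0, 0, 0, 0, 0, 0, 0, 0, 0],
  "claw": 0.048,
  "force": 22
}}

```text
clock: 14.15
eef_pos: [406.1, -297.3, 63.4]
eef_rot: [3.141, 0.0, 1.448]
wrist_force: [-1.5, 0.0, 2.5]
finger_gap: 57.5
finger_force: 22.0
```

>>> {"api": "jog_arm", "payload": {
  "plan": [0, 0, 0.02, 0, 0, 0, 0, 0, 0.055, 0, 0, 0, 0.006, 0.01, 0.09, 0, 0, 0, 0.02, 0.03, 0.11, 0, 0, 0, 0.04, 0.06, 0.115, 0, 0, 0, 0.06, 0.09, 0.115, 0, 0, 0, 0.08, 0.12, 0.115, 0, 0, 0, 0.1, 0.15, 0.115, 0, 0, 0, 0.12, 0.18, 0.115, 0, 0, 0, 0.14, 0.21, 0.115, 0, 0, 0, 0.16, 0.24, 0.115, 0, 0, 0, 0.18, 0.27, 0.115, 0, 0, 0, 0.2, 0.3, 0.115, 0, 0, 0, 0.213, 0.32, 0.115, 0, 0, 0, 0.2208, 0.3325, 0.11, 0, 0, 0, 0.2208, 0.3325, 0.09, 0, 0, 0, 0.2208, 0.3325, 0.065, 0, 0, 0, 0.2208, 0.3325, 0.045, 0, 0, 0, 0.2208, 0.3325, 0.03, 0, 0, 0, 0.2208, 0.3325, 0.03, 0, 0, 0]
}}

```text
clock: 16.15
eef_pos: [625.6, 34.9, 90.8]
eef_rot: [-3.138, 0.001, 1.448]
wrist_force: [1.2, -0.8, -1.8]
finger_gap: 57.4
finger_force: 22.0
```

>>> {"api": "jog_arm", "payload": {
  "plan": [0, 0, -0.01, 0, 0, 0, 0, 0, -0.017, 0, 0, 0, 0, 0, -0.021, 0, 0, 0, 0, 0, -0.0225, 0, 0, 0, 0, 0, -0.023, 0, 0, 0, 0, 0, -0.0235, 0, 0, 0, 0, 0, -0.0235, 0, 0, 0, 0, 0, -0.0235, 0, 0, 0]
}}

```text
clock: 16.95
eef_pos: [627.0, 35.3, 70.5]
eef_rot: [3.141, -0.0, 1.448]
wrist_force: [-4.3, -0.3, 5.5]
finger_gap: 57.8
finger_force: 22.0
```

>>> {"api": "jog_arm", "payload": {
  "plan": [0, 0, 0, 0, 0, 0, 0, 0, 0, 0, 0, 0, 0, 0, 0, 0, 0, 0, 0, 0, 0, 0, 0, 0, 0, 0, 0, 0, 0, 0],
  "claw": 0.094
}}

```text
clock: 17.45
eef_pos: [626.8, 35.3, 69.6]
eef_rot: [3.142, -0.0, 1.448]
wrist_force: [0.4, -0.1, -0.9]
finger_gap: 92.7
finger_force: 0.0
```

>>> {"api": "jog_arm", "payload": {
  "plan": [0, 0, 0.02, 0, 0, 0, 0, 0, 0.06, 0, 0, 0, 0, 0, 0.09, 0, 0, 0, -0.03, 0.01, 0.1, 0, 0, 0, -0.065, 0.02, 0.1, 0, 0, 0, -0.1, 0.03, 0.1, 0, 0, 0, -0.13, 0.04, 0.1, 0, 0, 0, -0.1498, 0.0467, 0.1, 0, 0, 0, -0.1498, 0.0467, 0.1, 0, 0, 0, -0.1498, 0.0467, 0.1, 0, 0, 0]
}}

```text
clock: 18.45
eef_pos: [477.5, 82.0, 170.1]
eef_rot: [3.141, -0.0, 1.448]
wrist_force: [-0.2, -0.4, -0.4]
finger_gap: 93.5
finger_force: 0.0
```

>>> {"api": "jog_arm", "payload": {
  "plan": [0, 0, -0.025, 0, 0, 0, 0, 0, -0.05, 0, 0, 0, 0, 0, -0.07, 0, 0, 0, 0, 0, -0.0805, 0, 0, 0, 0, 0, -0.0805, 0, 0, 0]
}}

```text
clock: 18.95
eef_pos: [477.0, 81.7, 88.0]
eef_rot: [-3.139, 0.001, 1.448]
wrist_force: [0.1, -0.3, 1.0]
finger_gap: 94.2
finger_force: 0.0
```

>>> {"api": "jog_arm", "payload": {
  "plan": [0, 0, 0, 0, 0, 0, 0, 0, 0, 0, 0, 0, 0, 0, 0, 0, 0, 0, 0, 0, 0, 0, 0, 0, 0, 0, 0, 0, 0, 0, 0, 0, 0, 0, 0, 0],
  "claw": 0.054,
  "force": 25
}}

```text
clock: 19.55
eef_pos: [477.2, 82.0, 89.6]
eef_rot: [3.141, -0.0, 1.448]
wrist_force: [-0.6, -0.1, 4.2]
finger_gap: 63.6
finger_force: 25.0
```

>>> {"api": "jog_arm", "payload": {
  "plan": [0, 0, 0.015, 0, 0, 0, 0, 0, 0.035, 0, 0, 0, 0.005, 0.001, 0.05, 0, 0, 0, 0.018, 0.004, 0.055, 0, 0, 0, 0.038, 0.009, 0.055, 0, 0, 0, 0.062, 0.014, 0.055, 0, 0, 0, 0.087, 0.02, 0.055, 0, 0, 0, 0.11, 0.025, 0.055, 0, 0, 0, 0.13, 0.03, 0.055, 0, 0, 0, 0.146, 0.034, 0.055, 0, 0, 0, 0.156, 0.036, 0.05, 0, 0, 0, 0.1598, 0.0367, 0.042, 0, 0, 0, 0.1598, 0.0367, 0.03, 0, 0, 0, 0.1598, 0.0367, 0.02, 0, 0, 0, 0.1598, 0.0367, 0.013, 0, 0, 0, 0.1598, 0.0367, 0.01, 0, 0, 0, 0.1598, 0.0367, 0.008, 0, 0, 0, 0.1598, 0.0367, 0.0075, 0, 0, 0, 0.1598, 0.0367, 0.007, 0, 0, 0, 0.1598, 0.0367, 0.0065, 0, 0, 0]
}}

```text
clock: 21.55
eef_pos: [637.0, 118.8, 96.7]
eef_rot: [3.141, -0.0, 1.448]
wrist_force: [-4.3, 0.0, 7.1]
finger_gap: 63.6
finger_force: 25.0
```

>>> {"api": "jog_arm", "payload": {
  "plan": [0, 0, 0, 0, 0, 0, 0, 0, 0, 0, 0, 0]
}}

```text
clock: 21.75
eef_pos: [637.0, 118.8, 96.6]
eef_rot: [3.141, -0.0, 1.448]
wrist_force: [-4.1, 0.3, 6.5]
finger_gap: 63.6
finger_force: 25.0
```

Contact made. Releasing, then rising and backing off for a check.

>>> {"api": "jog_arm", "payload": {
  "plan": [0, 0, 0, 0, 0, 0, 0, 0, 0, 0, 0, 0, 0, 0, 0, 0, 0, 0, 0, 0, 0, 0, 0, 0, 0, 0, 0, 0, 0, 0],
  "claw": 0.094
}}

```text
clock: 22.25
eef_pos: [636.8, 118.7, 95.6]
eef_rot: [3.142, 0.0, 1.448]
wrist_force: [1.2, 0.1, -0.0]
finger_gap: 93.5
finger_force: 0.0
```

>>> {"api": "jog_arm", "payload": {
  "plan": [0, 0, 0.02, 0, 0, 0, 0, 0, 0.06, 0, 0, 0, 0, 0, 0.1, 0, 0, 0, -0.04, 0, 0.12, 0, 0, 0, -0.08, 0, 0.12, 0, 0, 0, -0.12, 0, 0.12, 0, 0, 0, -0.16, 0, 0.12, 0, 0, 0, -0.2, 0, 0.12, 0, 0, 0, -0.23, 0, 0.12, 0, 0, 0, -0.25, 0, 0.12, 0, 0, 0, -0.25, 0, 0.12, 0, 0, 0, -0.25, 0, 0.12, 0, 0, 0]
}}

```text
clock: 23.45
eef_pos: [387.3, 118.8, 216.1]
eef_rot: [3.14, -0.0, 1.448]
wrist_force: [-0.2, -0.3, 0.1]
finger_gap: 94.4
finger_force: 0.0
```

Run:
```python
from h import *
for n in('top','scene'):
    im,d,P,c=shot(n); cv2.imwrite(f'pics/{n}9.png',im[...,::-1])
    if n=='scene':cv2.imwrite('pics/end.png',cv2.resize(im[110:270,120:380],None,fx=3,fy=3)[...,::-1])
    for nm,x,y,h in(('squat',606.8,-131.6,49),('low',616.8,-48.2,75),('med',626.8,35.2,101),('tall',636.8,118.6,127)):
        m=(np.abs(P[...,2]-h)<5)&(np.hypot(P[...,0]-x,P[...,1]-y)<42); q=P[m]
        if m.sum()>50:
            (a,b),r=cv2.minEnclosingCircle(q[:,:2].astype(np.float32)); print(n,nm,m.sum(),q.mean(0).round(1),'off',round(a-x,1),round(b-y,1),round(2*r,1))
```

```text
top squat 588 [ 606.9 -129.    49.4] off 0.1 1.9 61.7
top low 473 [616.1 -48.5  75.4] off -0.4 -0.2 53.2
top med 572 [625.1  35.3 101.4] off -1.3 0.3 57.6
top tall 743 [635.8 118.  127.3] off -0.5 -0.2 64.2
scene squat 587 [ 609.7 -129.3   49. ] off 1.0 2.1 62.9
scene low 453 [619.9 -48.5  73.8] off 1.5 -0.3 55.6
scene med 545 [629.   35.2  99.9] off 0.6 -0.8 59.3
scene tall 672 [639.6 118.2 126. ] off 0.6 -0.5 65.8
```

View pics/end.png

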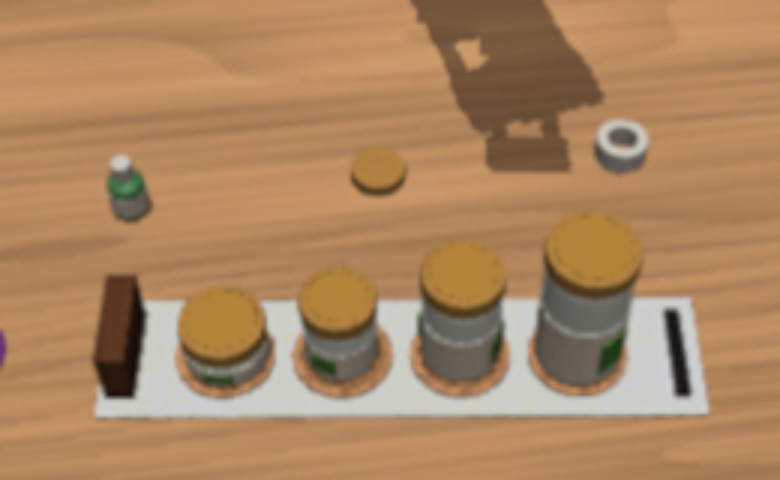

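The enlarged crop shows all four jars upright and centred on their mats: squat (222,325) beside the block, then low (338,300), medium (462,277) and tall (592,252). Offsets are within about 2 mm, the heights are correct, and the gripper is clear.

```bash
python3 -c "
from cell import manip; print(manip.sign_off())"
```

```text
the job is handed in; nothing more can be done
None
```

The four jars stand upright and released on the mats in height order, shortest next to the wooden block, each within about 2 mm of its mat's middle, and the job was handed in at about 24 s of the 96 s.

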